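Lock the recycling caddy's lid ring, then post the jar

TASK

The steel recycling caddy has just been emptied and its lid is on but not locked. Push one of the orange lugs of its black lid ring round clockwise (seen from above) until you feel it come to its stop and the green pin pops up, without forcing it; then post the finished green-capped spice jar right through the sprung flap in the lid, so that it lies in the caddy and the flap has shut behind it. Leave the salt shaker and the brown bottle where they stand.

Things in the scene. Friction and masses are not known exactly. Their poses are not given: they have to be found in the camera images.
- throat (a point): Centre of the round mouth on top of the caddy, 162 mm above the worktop; z is the axis of the fixed steel drum (166 mm across). Mouth: bore 61 mm across in a grey lid centre 119 mm across; 22 mm down an aluminium flap shuts it, hinged on the bore's -x side (this frame), opening downward. Drum floor 150 mm below this point. Black lid ring round it: 168 mm across, top 4 mm below this point.
- lug_a (a point): Middle of one orange lug of the lid ring, 102 mm from the caddy's axis, 152 mm above the worktop. The lug is a block 24 mm tall (140 to 164 mm up), 14 mm wide along the turning direction, standing out from 84 to 118 mm from the axis. Its axes are the ring's, not radial. It starts on the caddy's right (-y) side and goes towards the robot as the ring is turned to lock (clockwise from above).
- lug_b (a point): Middle of the other, equal lug, opposite the first: it starts on the caddy's left side and moves away from the robot.
- ring (a joint): Turn of the lid ring, rad, growing clockwise seen from above; starts at 0 to 0.25. Stiff (2 to 5 N at a lug), stays where left. It locks about a quarter turn from 0, between 1.25 and 1.75; the place is hidden and differs each time: there the pin pops up into the ring's hole and the ring comes to a solid stop. Over 40 N of finger force on the ring counts as forcing it.
- lock_pin (a joint): Height of the green locking pin, m: about 0 while the ring holds it down out of sight, 0.010 when it has popped up through the hole in the ring (locked). It cannot be reached by hand.
- flap (a joint): Opening of the flap in the mouth, rad: 0 shut, 1.5 hanging straight down. A spring shuts it; 3 to 5 N in its middle opens it, more than the jar's weight, so the jar must be pushed, and pushed on from above until its top is below the lid (fingertips some 35 mm below the mouth).
- jar_mid (a point): Centre of the spice jar with green cap: upright round jar, 46 mm across and 106 mm tall, this point 53 mm above its underside. About 0.11 kg. It stands upright on the worktop to the right of the caddy.
- salt_shaker: Bystander: grey salt shaker, 44 mm across, 90 mm tall, origin under its centre.
- brown_bottle: Bystander: small brown dropper bottle, 34 mm across, 102 mm tall, origin under its centre.
Mind the look-alikes: they are no part of the job. Leave any purple or red look-alike of the part that bears jar_mid alone.

How it is judged (in metres and radians):
On the way, in this order (a step that is already met when the one before it is completed fails the run):
1. the lid ring is turned until the pin has popped up (locked) (value of joint lock_pin above 0.007 m and value of joint ring above 1.2 rad), for 0.2 s.
2. the jar goes through the flap (value of joint flap above 0.8 rad and horizontal distance between jar_mid and throat below 0.04 m and z of jar_mid in the frame of throat below -0.02 m).
At the end, for the whole second after the job is handed in: The ring is locked (turned past 1.2 rad, the pin up by more than 7 mm); the jar lies at rest inside the caddy, its centre more than 85 mm below the mouth; the flap has shut to within 0.15 rad (all of step 1 and z of jar_mid in the frame of throat below -0.085 m and horizontal distance between jar_mid and throat below 0.075 m and value of joint flap below 0.15 rad and linear speed of spice_jar below 0.03 m/s); the robot touches nothing.
It fails at once if the ring is forced: more than 40 N of finger force on it (contact force between the fingers and ring above 40 N).
It fails at once if the salt shaker or the brown bottle is moved more than 30 mm (distance of any of salt_shaker, brown_bottle from where it was at the start of the episode above 0.03 m).
It also fails if it takes over 64 s, if anything falls off the work surface, if the arm or the gripper's body presses on something with over 40 N, if the wrist force passes 120 N, or if a joint passes its speed limit or range.

ROBOT

A 6-joint arm with a two-finger parallel gripper is mounted at the origin on a cart in front of the work surface, level with it; the furniture and walls round the work are solid. World frame = base frame: x ahead of the robot, y to its left, z up, the work surface at z = 0. Lengths are in mm, angles in rad, forces in N, time in s.
With the tool pointing down it reaches from about 275 to 825 mm from the base axis. Payload 4.9 kg.
Tool frame: the origin (TCP) lies at the very end of the fingers, on their centre line; the grasp point (between the pads) lies 19 mm behind it; z points along the fingers, y is the direction in which the jaws open and shut (so a half turn about z gives the same grasp; the last joint's range is limited). The gripper opens to 85 mm and grips with 20 to 120 N. Pads are 22 mm wide; open, the fingers measure 114 mm over their backs; the gripper's body (76 mm by 85 mm) begins 54 mm behind the grasp point. The pads swing forward as they close: fully open they stand 13 mm farther back than shut.
Start: joints at [-1.261, 0.326, -0.193, 1.052, 0, 1.437], TCP at [236.17, -496.732, 231.281] pointing down, gripper open.
Joint ranges: [-2.65, 2.65], [-0.97, 1.79], [-1.3, 1.35], [-1.93, 2.1], [-1.47, 1.37], [-3.14, 3.14]. Speed limits (rad/s): [2.57, 2.57, 3.14, 3.14, 3.14, 3.14].

INTERFACE

Orientations are given as [roll, pitch, yaw] about the fixed x, y, z axes, in that order (R = Rz(yaw) Ry(pitch) Rx(roll)).
In Python, from bench import bot, solve_ik, imaging gives the robot as it stands. Calls block until the motion is done:
- bot.move_ptp(position, orientation): joint-space move of the TCP to a pose.
- bot.movel(position, rot=None, max_speed=150, threshold=None): straight line of the TCP; rot=None keeps the orientation; max_speed is the mean speed in mm/s. With threshold (N) it stops when the force on the tool has changed by that much, and returns True; else False.
- bot.move_j(angles): joint-space move.
- bot.grip(opening, effort=None): opening from 0.0 (shut) to 1.0 (fully open); effort is the grip in N (None keeps the last); returns when the fingers have stopped.
- bot.dwell(seconds).
- solve_ik(position, orientation): joint angles nearest the present ones, or None.
- bot.get_state(): the state.
- imaging.capture(name): name is "scene" or "top" or "wrist"; returns the picture (384x512x3 uint8, blue, green, red); there is no depth.
- imaging.camera_model(name): a dict with "K" (3x3 intrinsics, pixels), "position" and "rotation" of the camera in the world. Camera axes: x right, y up, looking along -z (the intrinsics and any distortion apply to the point x, -y, -z); pixel columns grow to the right and rows downward; lengths in mm; the calibration is good to about 2 mm. A picture is of the moment at which its call begins: read the wrist's pose just before it. camera_model takes no time and is no camera call; for the wrist camera it gives the pose at the moment of the call.
A pose or a line that the arm cannot do raises bot.IKError and nothing moves.
- bot.sign_off(): hands the job in, once; it reports no verdict.
The state is a dict: "t": time; "qpos": joint angles; "joint_velocities": joint speeds; "effort": joint torques, N m; "tcp_pos": TCP position; "orientation": TCP orientation; "contact_force": force on the tool from outside, world axes, zero at the start; "wrist_torque": the same for the moment, N m; "opening": opening from 0.0 (shut) to 1.0 (fully open).
Only numpy, scipy, OpenCV 4.12 (cv2) and the standard library are available. Lean on these libraries where they do the work, as an engineer would, in place of code of your own. Each camera call takes 0.05 s, during which the arm holds its last target. There are 200 camera calls.

## Working session

There is one attempt and no reset: what is moved stays moved. The work goes in short steps, each a Python script; the robot and the scene stay as the last script left them, time stands still between calls to the robot, and variables do not carry over. Pictures are saved under pics/ and viewed, about 8 in all and at most 12, crops included, and the job is handed in when it is done.

```bash
ls; mkdir -p pics
python3 - <<'E'
from bench import bot, imaging
import cv2, numpy as np
for n in("scene","top"):
    im=imaging.capture(n); cv2.imwrite(f"pics/{n}0.png",im)
    m=imaging.camera_model(n); print(n,m)
s=bot.get_state(); print(s)
a=cv2.imread("pics/scene0.png");b=cv2.imread("pics/top0.png")
E
```

```text
pics
scene {'K': array([[405.07866401,   0.        , 256.92338183],
       [  0.        , 405.07866401, 193.08330879],
       [  0.        ,   0.        ,   1.        ]]), 'position': array([-397.97640248, -968.70859233,  716.28765844]), 'rotation': array([ 1.1499215 , -0.02107942, -0.6668509 ])}
top {'K': array([[392.7504798 ,   0.        , 254.61189173],
       [  0.        , 392.7504798 , 193.17783541],
       [  0.        ,   0.        ,   1.        ]]), 'position': array([ 252.37850146,   34.04906911, 1455.26496364]), 'rotation': array([ 0.12437409,  0.00668095, -1.59604717])}
{'t': 0.1, 'qpos': array([-1.26119439e+00,  3.26867238e-01, -1.93502338e-01,  1.05200482e+00,
        2.53978586e-05,  1.43659712e+00]), 'joint_velocities': array([-0.00189465, -0.00122932,  0.00329747,  0.00203647, -0.00082381,
       -0.00012036]), 'effort': array([-2.77965764e-04, -4.44240260e+01,  2.63037479e+01,  7.89848389e-03,
       -1.37165355e-05, -1.19743575e-07]), 'tcp_pos': array([ 236.01075326, -496.19971473,  230.5745131 ]), 'orientation': array([-3.14003217e+00, -2.36310156e-04,  4.43800938e-01]), 'contact_force': array([0.55904116, 0.29505819, 0.80120166]), 'wrist_torque': array([ 0.00738294, -0.0078845 , -0.03757596]), 'opening': 1.002637422214597}
```

View pics/scene0.png

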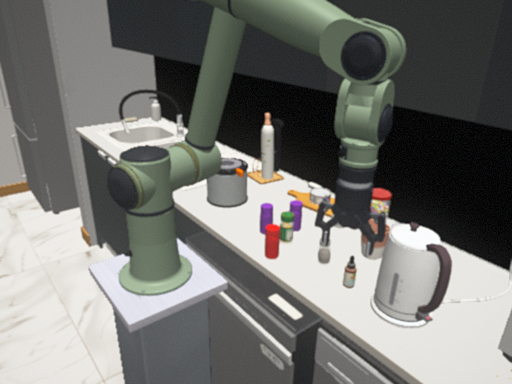

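View pics/top0.png

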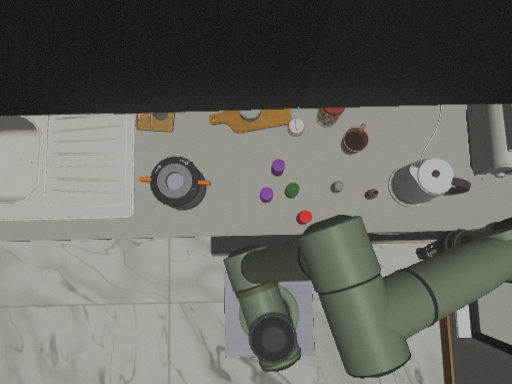

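The scene view shows the caddy at about (228,180) and the green jar at (287,225), between two purple jars and a red one. In the top view the caddy is at about (177,183), with orange lugs at (145,180) and (205,183), and the green cap is at (292,190).

```bash
cat > h.py <<'E'
from bench import bot, solve_ik, imaging
import cv2, numpy as np
from scipy.spatial.transform import Rotation as Ro
def cam(n): 
    m=imaging.camera_model(n); return m["K"],np.array(m["position"]),Ro.from_euler("xyz",m["rotation"]).as_matrix()
def ray(c,u,v):
    K,p,R=c; d=np.linalg.inv(K)@[u,v,1]; d=R@(d*[1,-1,-1]); return p,d/np.linalg.norm(d)
def onz(c,u,v,z):
    p,d=ray(c,u,v); return p+d*(z-p[2])/d[2]
def tri(r):
    A=[np.eye(3)-np.outer(d,d) for p,d in r]; b=sum(a@p for a,(p,d) in zip(A,r)); x=np.linalg.solve(sum(A),b)
    return x,[np.linalg.norm(a@(x-p)) for a,(p,d) in zip(A,r)]
def proj(c,X):
    K,p,R=c; q=(R.T@(np.array(X)-p))*[1,-1,-1]; q=K@q; return q[:2]/q[2]
HSV=dict(orange=((6,170,110),(16,255,255)),green=((45,90,25),(75,255,200)),purple=((128,90,30),(150,255,255)))
def blobs(im,col,amin=8):
    h=cv2.cvtColor(im,cv2.COLOR_BGR2HSV); m=cv2.inRange(h,*HSV[col])
    n,_,st,ce=cv2.connectedComponentsWithStats(m)
    return [(st[i].tolist(),ce[i].round(1).tolist()) for i in range(1,n) if st[i][4]>=amin]
E
python3 - <<'E'
from h import *
for n in("scene","top"):
    im=cv2.imread(f"pics/{n}0.png"); 
    for c in HSV: print(n,c,blobs(im,c))
c=cam("top")
print("jar",onz(c,292,190,106)); print("throat",onz(c,175,181,162))
print("salt",onz(c,338,187,90),"bottle",onz(c,372,194,102),"purp",onz(c,279,167,106),onz(c,267,195,106),"red",onz(c,305,217,106))
im=cv2.imread("pics/top0.png")[140:225,130:390]
cv2.imwrite("pics/c1.png",cv2.resize(im,None,fx=3,fy=3,interpolation=cv2.INTER_CUBIC))
E
```

```text
scene orange [([236, 168, 8, 9, 47], [239.3, 171.6])]
scene green [([282, 212, 11, 10, 95], [287.1, 216.3]), ([281, 228, 5, 11, 30], [283.1, 232.3])]
scene purple [([291, 201, 11, 29, 224], [296.3, 213.1]), ([261, 203, 12, 31, 251], [265.6, 215.5])]
top orange [([140, 177, 11, 5, 37], [144.9, 178.8]), ([198, 180, 12, 5, 48], [203.6, 182.2])]
top green [([287, 183, 12, 12, 100], [292.6, 188.6])]
top purple [([272, 159, 13, 15, 129], [278.2, 165.6]), ([261, 188, 12, 14, 127], [266.4, 193.7])]
jar [428.95134078 -90.93212068 106.        ]
throat [462.08831126 303.07429492 162.        ]
salt [ 437.4348311 -253.8908927   90.       ] bottle [ 408.26280503 -367.68913899  102.        ] purp [511.05936766 -48.60715916 106.        ] [413.77167671  -3.88107361 106.        ] red [ 334.33026624 -132.05714402  106.        ]
```

View pics/c1.png

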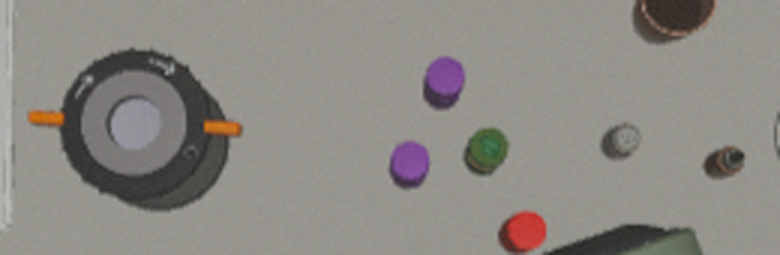

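The enlarged crop shows the caddy's mouth centred near (175,181), with lug_a on the right, and the jar at (292,189). I'll triangulate both, then look with the wrist camera on the way to the ring.

Run:
```python
from h import *
S,T=cam("scene"),cam("top")
print("lugA",tri([ray(S,239.3,171.6),ray(T,203.6,182.2)]),"z164:",onz(T,203.6,182.2,162),onz(T,144.9,178.8,162))
print("cap",tri([ray(S,287.1,216.3),ray(T,292.6,188.6)]),onz(T,292.6,188.6,104))
p=[np.pi,0,0]
bot.movel([236,-480,380],max_speed=200)
for i,(pos,yaw) in enumerate([((400,-90,380),0.),((400,250,400),0.),((440,330,400),0.)]):
    bot.move_ptp(list(pos),[np.pi,0,yaw]); bot.dwell(.2)
    c=cam("wrist"); im=imaging.capture("wrist"); cv2.imwrite(f"pics/w{i}.png",im)
    np.savez(f"pics/w{i}.npz",K=c[0],p=c[1],R=c[2]); print(i,c[1].round(1),bot.get_state()["tcp_pos"].round(1),bot.get_state()["t"])
    for k in HSV: print(k,blobs(im,k,40))
cv2.imwrite("pics/w.png",np.hstack([cv2.resize(cv2.imread(f"pics/w{i}.png"),(400,300)) for i in(0,1)]))
```

```text
lugA (array([457.00894505, 208.42170083, 154.61632149]), [np.float64(0.38512389838827177), np.float64(0.3851238983883763)]) z164: [455.53031762 207.64766027 162.        ] [472.17239237 403.71670745 162.        ]
cap (array([435.23463111, -94.20699165,  95.36567612]), [np.float64(0.021631490316644825), np.float64(0.02163149031682435)]) [434.0566322  -93.37904934 104.        ]
0 [478.4 -90.1 523.1] [400.  -90.6 379.9] 2.8083
orange [([0, 114, 38, 13, 400], [17.6, 119.9])]
green [([243, 117, 28, 30, 540], [256.0, 131.4])]
purple [([207, 53, 35, 37, 979], [223.8, 71.4]), ([181, 123, 37, 33, 930], [199.0, 138.8])]
1 [478.3 250.6 543.3] [400. 250. 400.] 7.5667
orange [([123, 101, 31, 12, 306], [138.2, 106.3]), ([271, 113, 30, 12, 283], [285.8, 118.6])]
green [([464, 117, 26, 26, 290], [475.1, 128.3])]
purple [([443, 56, 31, 32, 770], [458.3, 71.4]), ([377, 123, 14, 21, 151], [381.9, 132.3]), ([402, 126, 29, 28, 635], [415.8, 139.3])]
2 [518.  329.9 543.8] [439.8 329.3 400.6] 8.2667
orange [([186, 131, 30, 13, 298], [200.5, 136.7]), ([329, 143, 29, 11, 247], [342.3, 148.3])]
green [([503, 144, 9, 25, 117], [508.4, 157.3])]
purple [([461, 85, 51, 31, 1026], [490.2, 98.8]), ([447, 151, 29, 27, 574], [461.1, 164.1])]
```

View pics/w.png

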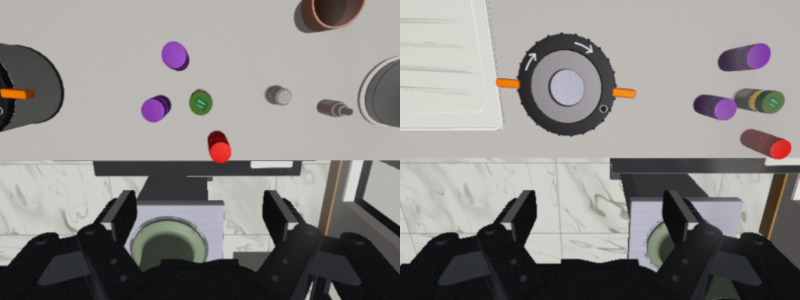

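The wrist views show the jar's green cap (left half, (201,103)) and the caddy with both lugs and the mouth (right half, mouth about (567,87)).

Run:
```python
from h import *
C=[]
for i in range(3):
    d=np.load(f"pics/w{i}.npz"); C.append((d["K"],d["p"],d["R"]))
print("jar",onz(C[0],256,131.4,106),tri([ray(C[0],256,131.4),ray(C[1],475.1,128.3)]))
a=tri([ray(C[1],285.8,118.6),ray(C[2],342.3,148.3)]);b=tri([ray(C[1],138.2,106.3),ray(C[2],200.5,136.7)])
print("lugA",a,onz(C[1],285.8,118.6,162),onz(C[2],342.3,148.3,162)); print("lugB",b,onz(C[1],138.2,106.3,162),onz(C[2],200.5,136.7,162))
cs=[]
for i,seed in((1,(212,111)),(2,(272,141))):
    im=cv2.imread(f"pics/w{i}.png"); g=cv2.cvtColor(im,cv2.COLOR_BGR2GRAY)
    m=(g>75).astype(np.uint8); n,l,st,ce=cv2.connectedComponentsWithStats(m,connectivity=4)
    k=l[seed[1],seed[0]]; cn=max(cv2.findContours((l==k).astype(np.uint8),0,1)[0],key=cv2.contourArea)
    e=cv2.fitEllipse(cv2.convexHull(cn)); print(e,st[k],onz(C[i],*e[0],162)); cs.append(ray(C[i],*e[0]))
    print("diam", np.linalg.norm(onz(C[i],e[0][0]-e[1][0]/2,e[0][1],162)-onz(C[i],e[0][0]+e[1][0]/2,e[0][1],162)))
print("throat",tri(cs))
for y in(0,np.pi,1.117,-2.025,-1.57,1.57):
  for p in((434,-93,78),(464,305,165),(500,200,145),(355,305,145)):
    q=solve_ik(list(p),[np.pi,0,y]); print(y,p,None if q is None else np.round(q,2))
```

```text
jar [436.91211457 -90.96885264 106.        ] (array([437.83773506, -90.95888759, 100.79108069]), [np.float64(1.4364397799580209), np.float64(1.4364397799579147)])
lugA (array([457.08415115, 210.01237049, 159.60902747]), [np.float64(0.006966356119582586), np.float64(0.00696635611969462)]) [457.21027458 210.26864189 162.        ] [457.4692185 210.7554243 162.       ]
lugB (array([472.90795487, 404.62840311, 160.45746773]), [np.float64(0.1729399325468777), np.float64(0.17293993254689552)]) [472.77759399 404.09588624 162.        ] [473.24472557 404.24648275 162.        ]
((212.2479248046875, 110.31108093261719), (89.25853729248047, 94.60009002685547), 152.86898803710938) [ 167   64   91   94 6561] [467.7492228  307.33110068 162.        ]
diam 117.38856483704492
((272.0054016113281, 140.85537719726562), (86.53034973144531, 87.92314910888672), 38.36680221557617) [ 229   98   87   87 5909] [467.62794344 307.2997379  162.        ]
diam 117.68884872132588
throat (array([467.71707613, 307.30000905, 162.35437365]), [np.float64(0.04700081066087963), np.float64(0.04700081066090244)])
0 (434, -93,
[... 753 characters left out ...]
, 78) [-0.38  0.31 -0.67  0.59  0.   -1.49]
-2.025 (464, 305, 165) [ 0.45  0.39 -0.28  0.9   0.   -0.67]
-2.025 (500, 200, 145) [ 0.24  0.38 -0.35  0.84  0.   -0.87]
-2.025 (355, 305, 145) [ 0.55  0.26 -0.53  0.78  0.   -0.56]
-1.57 (434, -93, 78) [-0.38  0.31 -0.67  0.59  0.   -1.95]
-1.57 (464, 305, 165) [ 0.45  0.39 -0.28  0.9   0.   -1.12]
-1.57 (500, 200, 145) [ 0.24  0.38 -0.35  0.84  0.   -1.33]
-1.57 (355, 305, 145) [ 0.55  0.26 -0.53  0.78  0.   -1.02]
1.57 (434, -93, 78) [-0.38  0.31 -0.67  0.59  0.    1.19]
1.57 (464, 305, 165) [ 0.45  0.39 -0.28  0.9   0.    2.02]
1.57 (500, 200, 145) [ 0.24  0.38 -0.35  0.84  0.    1.81]
1.57 (355, 305, 145) [ 0.55  0.26 -0.53  0.78  0.    2.12]
```

```bash
cat >> h.py <<'E'
TH=np.array([467.5,307.2]); JAR=np.array([436.5,-91.5])
def fing(phi,r=106,z=145):
    a=np.radians(phi); return [TH[0]+r*np.cos(a),TH[1]+r*np.sin(a),z],[np.pi,0,np.radians((phi-90+180)%360-180)]
E
python3 - <<'E'
from h import *
bot.grip(0.0)
p,o=fing(-72,z=230); bot.move_ptp(p,o)
print("down",bot.movel(fing(-72)[0],max_speed=80,threshold=10), bot.get_state()["qpos"].round(2))
phi=-72
while phi>-190:
    st=12 if phi>-138 else 8
    phi-=st; p,o=fing(phi)
    h=bot.movel(p,o,max_speed=55 if phi>-150 else 22,threshold=12)
    s=bot.get_state(); v=s["tcp_pos"][:2]-TH; a=np.degrees(np.arctan2(v[1],v[0]))
    print(phi,h,round(a,1),"ring~",round(np.radians(-90-(a%360-360-9.7)),2),s["contact_force"].round(1),round(s["t"],2))
    if h: break
E
```

```text
down False [ 0.25  0.38 -0.34  0.84  0.   -0.06]
-84 False -83.7 ring~ 0.06 [ 0.4 -0.5  0. ] 12.99
-96 False -95.6 ring~ 0.27 [ 2.6 -0.1  0.4] 13.54
-108 False -108.0 ring~ 0.48 [ 0.9 -0.6  0.6] 14.09
-120 False -120.1 ring~ 0.69 [ 0.6 -1.4  0.6] 14.64
-132 False -132.1 ring~ 0.9 [ 0.3 -0.8  1.1] 15.19
-144 False -144.1 ring~ 1.11 [-0.3 -0.1  0. ] 15.74
-152 False -151.9 ring~ 1.25 [-0.1 -3.5 -0.2] 16.57
-160 False -160.2 ring~ 1.39 [-0.6 -0.2  0.2] 17.39
-168 True -165.7 ring~ 1.49 [ 1.7 -2.2  0.8] 18.03
```

Run:
```python
from h import *
h=bot.movel(*fing(-169),max_speed=15,threshold=12)
s=bot.get_state(); v=s["tcp_pos"][:2]-TH; print(h,np.degrees(np.arctan2(v[1],v[0])),s["contact_force"])
bot.movel(*fing(-158),max_speed=60); p,o=fing(-158,z=260); bot.movel(p,max_speed=150)
bot.move_ptp([390,300,330],[np.pi,0,np.radians(90)]); bot.dwell(.1)
c=cam("wrist"); im=imaging.capture("wrist"); np.savez("pics/w3.npz",K=c[0],p=c[1],R=c[2])
cv2.imwrite("pics/w3.png",im); t=imaging.capture("top")[140:225,130:260]
t=cv2.resize(t,None,fx=2.2,fy=2.2,interpolation=cv2.INTER_CUBIC); o=np.zeros((384,800,3),np.uint8); o[:,:512]=im; o[:t.shape[0],512:512+t.shape[1]]=t
cv2.imwrite("pics/v3.png",o); print(bot.get_state()["t"],blobs(im,"green",10),blobs(im,"orange",30))
```

```text
True -165.83285555955783 [ 0.93960224 -2.44053425  2.00961252]
20.375 [([258, 144, 9, 10, 40], [262.4, 147.8])] [([392, 158, 17, 11, 151], [399.6, 163.2]), ([220, 165, 35, 14, 163], [238.2, 168.6]), ([455, 313, 16, 26, 152], [463.2, 326.7])]
```

View pics/v3.png

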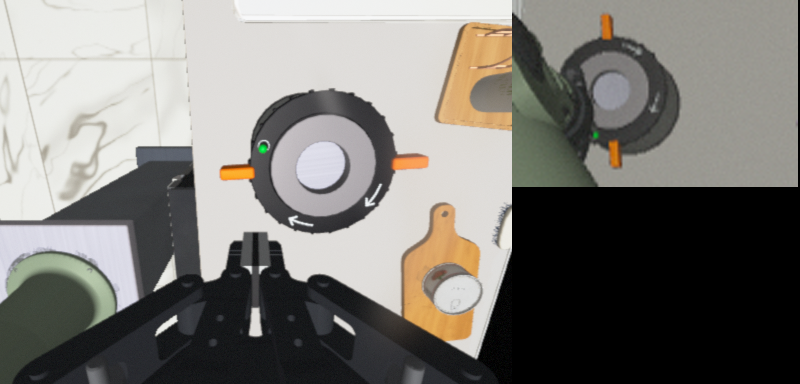

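The green pin is up at (263,148), and the stop was met twice at the same angle, so the ring is locked. Next comes the jar.

Run:
```python
from h import *
Y=np.radians(64); o=[np.pi,0,Y]
d=np.load("pics/w3.npz"); c=(d["K"],d["p"],d["R"])
im=cv2.imread("pics/w3.png"); g=cv2.cvtColor(im,cv2.COLOR_BGR2GRAY); m=(g>75).astype(np.uint8)
n,l,st,ce=cv2.connectedComponentsWithStats(m,connectivity=4); k=l[165,320]
e=cv2.fitEllipse(cv2.convexHull(max(cv2.findContours((l==k).astype(np.uint8),0,1)[0],key=cv2.contourArea)))
print("throat3",st[k],onz(c,*e[0],162).round(1))
bot.move_ptp([JAR[0],JAR[1],230],o); bot.grip(0.85); bot.dwell(.1)
c=cam("wrist"); im=imaging.capture("wrist"); cv2.imwrite("pics/w4.png",im)
for b in blobs(im,"green",40): print(b,onz(c,*b[1],106).round(1), onz(c,b[0][0]+b[0][2]/2,b[0][1]+b[0][3]/2,106).round(1))
print(proj(c,[*JAR,106]),bot.get_state()["t"])
```

```text
throat3 [     0      0    512    360 134853] [390.7 349.5 162. ]
([234, 161, 43, 45, 1209], [255.1, 182.6]) [437.1 -88.8 106. ] [437.  -89.8 106. ]
([492, 164, 8, 11, 52], [495.9, 169.1]) [ 655.7 -179.9  106. ] [ 655.7 -180.4  106. ]
([496, 188, 9, 8, 44], [500.0, 191.7]) [ 654.7 -205.4  106. ] [ 655.1 -205.9  106. ]
[255.76950408 185.22713118] 22.7167
```

View pics/w4.png

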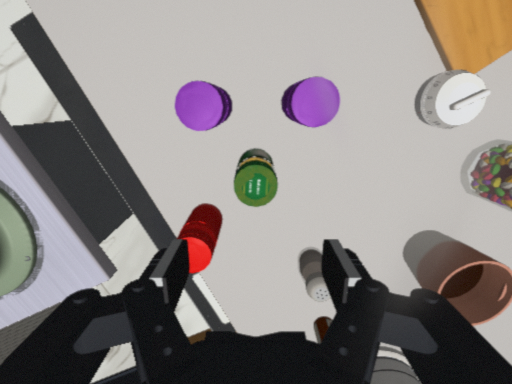

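The cap's centre at (256,185) agrees with the projected estimate, so I'll grasp.

Run:
```python
from h import *
Y=np.radians(64)
print(bot.movel([*JAR,78],max_speed=120,threshold=10)); bot.grip(0.3,40)
s=bot.get_state(); print("opening",s["opening"],s["contact_force"])
bot.movel([*JAR,275],max_speed=180); print(bot.get_state()["opening"],bot.get_state()["contact_force"].round(1))
bot.movel([TH[0],TH[1],275],max_speed=220); bot.dwell(.3)
s=bot.get_state(); print(s["t"],s["tcp_pos"],s["opening"],s["contact_force"].round(1))
im=imaging.capture("wrist"); c=cam("wrist"); print(proj(c,[*TH,162]),proj(c,[*TH,275-78]))
cv2.imwrite("pics/w5.png",im)
```

```text
False
opening 0.5149841697189105 [-1.21289932  0.61238624  6.33253169]
0.5137228642156848 [-0.9  0.1 -1.1]
28.0083 [467.60120316 306.86144812 275.11905042] 0.5092730658422239 [-0.1  0.  -1.7]
[255.59936065 188.29533118] [255.6576923  200.50186911]
```

View pics/w5.png

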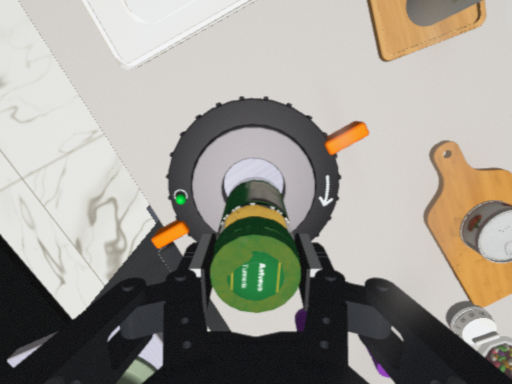

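The mouth (centre about (255,188)) lies straight under the held jar, and the pin is still up at (180,198). I'll insert it now.

Run:
```python
from h import *
print(bot.movel([*TH,222],max_speed=80,threshold=8),bot.get_state()["tcp_pos"][2],bot.get_state()["contact_force"].round(1))
for z in(205,190,177,167):
    h=bot.movel([*TH,z],max_speed=45,threshold=20); s=bot.get_state(); print(z,h,s["tcp_pos"].round(1),s["contact_force"].round(1),round(s["t"],2),s["opening"])
    if h: break
```

```text
False 222.3977799210342 [-0.3  1.2 -0.8]
205 False [468.6 307.4 205.8] [2.2 0.7 3.7] 29.39 0.5128841267060197
190 False [468.  307.  189.7] [ 3.5 -0.  -0.2] 29.88 0.5114662894114158
177 False [467.  306.9 176.2] [ 3.8  1.2 -2.2] 30.32 0.5095882410976231
167 False [467.  306.9 166.3] [ 3.5  0.6 -1.8] 30.69 0.5157065030784003
```

Run:
```python
from h import *
bot.grip(0.8); bot.movel([*TH,235],max_speed=150); bot.dwell(.2)
im=imaging.capture("wrist"); cv2.imwrite("pics/w6.png",im); s=bot.get_state(); print(s["t"],s["contact_force"])
c=cam("wrist"); print(proj(c,[*TH,194]),proj(c,[*TH,162]))
for b in blobs(im,"green",40): print(b,onz(c,*b[1],194).round(1))
```

```text
31.9 [ 0.29325829  1.03717759 -0.27952256]
[256.6320389  217.98573854] [256.49245525 202.51788323]
([243, 169, 10, 9, 53], [247.9, 173.0]) [476.6 339.4 194. ]
([219, 191, 61, 58, 2277], [249.7, 218.2]) [463.  309.2 194. ]
([162, 208, 14, 14, 93], [169.0, 214.0]) [412.9 337.2 194. ]
```

View pics/w6.png

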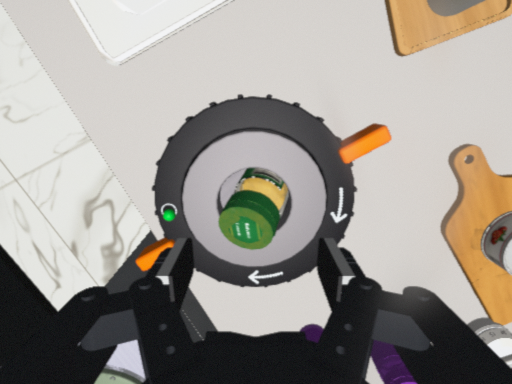

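The jar is standing in the mouth slightly tilted, with its cap top at about (245,228) and still above the lid. I'll push it through with closed fingers.

Run:
```python
from h import *
bot.grip(0.0)
for z in(200,180,160,145,132,122):
    h=bot.movel([*TH,z],max_speed=60,threshold=30); s=bot.get_state(); print(z,h,s["tcp_pos"].round(1),s["contact_force"].round(1),round(s["t"],2))
    if h: break
else:
    bot.dwell(.3); bot.movel([*TH,260],max_speed=150); bot.dwell(.5)
    im=imaging.capture("wrist"); cv2.imwrite("pics/w7.png",im); s=bot.get_state(); print(s["t"],s["contact_force"])
```

```text
200 False [467.6 307.2 200. ] [-0.3 -0.1  0.4] 33.28
180 False [466.9 306.9 179.4] [0.3 0.9 0.1] 33.77
160 False [466.8 306.9 159.3] [ 0.7  0.3 -0.2] 34.25
145 False [467.  307.  144.4] [ 0.8 -0.1 -0.3] 34.65
132 False [467.1 307.  131.4] [0.5 0.7 0.4] 35.02
122 False [468.3 307.6 122.2] [1.2 1.4 2.1] 35.33
37.25 [ 1.0311819   0.13085103 -0.25981774]
```

View pics/w7.png

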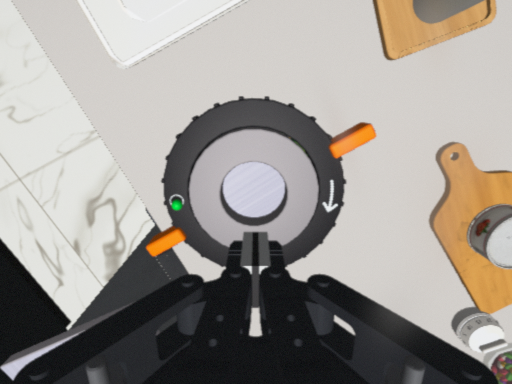

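The flap is shut at (254,190), the jar is out of sight inside, the pin is up at (176,204), and the tool is clear. I'll hand the job in.

Run:
```python
from h import *
bot.dwell(.5); bot.sign_off()
```

```text
the job is handed in; nothing more can be done
```

The job is done and handed in, with the clock at about 38 s of the 64 s allowed.

- **Ring:** I pushed lug_a clockwise with the closed fingers until it came to a stop at about 1.49 rad. A second gentle push met the stop at the same angle. Each push was set to end after a 12 N change in force; I did not record the peak. The wrist picture showed the green pin up, and it was still up in the last picture.
- **Jar:** I gripped the green-capped jar near its top, lowered it through the flap and let go. I then pushed on with the closed fingers to about 40 mm below the mouth. The force stayed around 2 N during that push, so the jar seems to have dropped through almost by itself.
- **Last picture:** The flap looked shut, the jar was out of sight inside the caddy, and the tool was clear with about 1 N on it. I did not measure how the jar lies on the drum floor.
- **Salt shaker and bottle:** I never moved the gripper against either of them, but I did not measure their positions again at the end.
- **Check that failed:** An extra automatic fit of the mouth centre picked up the background and gave a wrong position, so I ignored it. The earlier wrist-camera measurement, from two camera positions, held up in the later pictures.

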